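# Bring a control module under the inspection camera and set its focus dial

### The job

Slide the control module along its guide, without lifting it, until the round test spot on its lid sits directly under the tip of the camera's needle; then push the peg of the focus dial round until the dial's pointer lines up with the pointed steel index on the pod. Leave the module and dial there, keep off the camera and its stand, and leave the other things on the bench where they are.

Things in the scene. Friction and masses are not known exactly. Their poses are not given: they have to be found in the camera images.
- module: control module in the guide: aluminium, 150 (x) x 110 (y) x 36 mm high, yellow lid, flat ends; a black connector 34 (x) x 60 (y) mm stands on the lid, 36 to 58 mm up, 48 mm towards -x of centre. Loose, 0.3 to 0.65 kg. Origin: centre of underside; x along the guide, z up. Its connector end starts towards the robot; it must travel 50 to 100 mm along the guide's +x.
- spot (a point): centre of the round test spot (steel ring 22 mm across, with a dark disc inside) on the lid's top, 35 mm towards +x from the module's centre, 36 mm above its underside; axes as the module's
- guide: fixed guide: dark steel bed 8 mm thick, x from -190 to +170 mm, with two aluminium fences along x, tops 22 mm above the bench, 113.4 mm apart inside (the module has 1.7 mm play each side), open at both ends. Origin on the bench in its centre line; x along the guide, away from the robot within 0.15 rad. A foot at its far -y side bears the camera column.
- camera: fixed inspection camera on a column, origin and axes as the guide's. Column 22 mm thick, 280 mm high (44 mm clamp), at x +125, y -115 mm; a rod at 215 mm height carries an upright black barrel (48 mm across, 118 to 280 mm above the bench) over x +60, y 0; under it an 8 mm thick needle points down. Do not touch it.
- needle_tip (a point): the lower tip of the camera's needle, 58 mm above the bench (14 mm above the module's lid), on the guide's centre line 60 mm towards +x from its origin
- pod: the fixed round focus pod, 180 mm across, top face 32 mm above the bench, on the other side of the bench's middle from the guide. Origin on the bench on the dial's axis, z up
- dial (a joint): angle (rad) of the focus dial about the upright pod axis, counter-clockwise from above positive, 0 with the pointer along the pod's +x; stops at -2.4 and 2.4. Aluminium disc 96 mm across, top 47 mm above the bench, with a black pointer bar and an upright peg. Stiff (0.05 N m, 1.5 N at the peg), stays where left. It must turn clockwise by 0.6 to 2.7 rad.
- pointer (a point): outer end of the dial's pointer bar, 59 mm from the dial's axis, 51 mm above the bench; its x points outwards from the axis
- peg_top (a point): centre of the top of the dial's finger peg: upright cylinder 16 mm thick, 36 mm from the axis on the pointer's line, top 89 mm above the bench; free on all sides above the pointer bar (whose top is 51 mm above the bench)
- index_tip (a point): the inner point of the fixed steel index, a wedge 18 mm wide and 25 mm long on the pod's top outside the dial, its point 60 mm from the axis, top 46 mm above the bench; its x points outwards from the axis. The pointer must stop on the line from the axis to this point.
- screw_tray: shallow open steel tray 90 x 70 x 25 mm between the guide and the pod, near the robot; origin under its centre
- screwdriver: screwdriver 170 mm long with a yellow handle, lying between the guide and the pod; a bystander
- spare_module: another control module like the work (150 x 110 x 58 mm), without the round test spot, lying on the mat outside the guide; a bystander, origin under its centre
- jar: amber glass jar, 60 mm wide, 60 mm high, to the robot's right; a bystander
- brush: brush 170 mm long lying to the robot's right; a bystander
- meter: black hand multimeter 150 x 80 x 41 mm lying to the robot's left; a bystander
- wrench: steel wrench 160 mm long lying nearest the robot, to its right; a bystander

How it is judged (in metres and radians):
On the way, in this order (a step that is already met when the one before it is completed fails the run):
1. the test spot sits under the needle tip (horizontal distance between spot and needle_tip below 0.005 m and linear speed of module below 0.01 m/s), for 0.2 s.
2. then the dial's pointer lines up with the index (y of pointer in the frame of index_tip between -0.0045 and 0.0045 m and x of pointer in the frame of index_tip above -0.02 m and velocity of joint dial between -0.05 and 0.05 rad/s), for 0.2 s.
At the end, for the whole second after the job is handed in: The test spot is within 5 mm (seen from above) of the needle tip, the pointer's end within 4.5 mm of the index line (about 0.076 rad), module and dial at rest (all of step 1 and all of step 2); the robot touches nothing.
It fails at once if the module is lifted more than 15 mm off its bed (height (world z) of spot above 0.059 m).
It fails at once if the camera or its stand is pushed (over 3 N) (contact force between any of the fingers, the arm and camera above 3 N).
It fails at once if another thing on the bench is moved more than 20 mm (distance of any of screw_tray, screwdriver, spare_module, jar, brush, meter, wrench from where it was at the start of the episode above 0.02 m).
It also fails if it takes over 72 s, if anything falls off the work surface, if the arm or the gripper's body presses on something with over 40 N, if the wrist force passes 120 N, or if a joint passes its speed limit or range.

### The arm

A 7-joint arm with a two-finger parallel gripper is mounted at the origin on the work surface. World frame = base frame: x ahead of the robot, y to its left, z up, the work surface at z = 0. Lengths are in mm, angles in rad, forces in N, time in s.
With the tool pointing down it reaches from about 400 to 850 mm from the base axis. Payload 4.5 kg.
Tool frame: the origin (TCP) lies at the very end of the fingers, on their centre line; the grasp point (between the pads) lies manip.hold_point_z behind it (manip.hold_point_z is the distance from the TCP to the grasp point, in mm); z points along the fingers, y is the line along which they close (so a half turn about z gives the same grasp; the last joint's range is limited). The gripper opens to 85 mm and grips with 20 to 120 N. Pads are 22 mm wide; open, the fingers measure 114 mm over their backs; the gripper's body (76 mm by 85 mm) begins 54 mm behind the grasp point. The pads swing forward as they close: fully open they stand 13 mm farther back than shut.
Start: joints at [-1.247, 0.689, -0.195, 1.565, 0.157, 0.902, -0.215], TCP at [178.581, 598.971, 197.417] pointing down, gripper open.
Joint ranges: [-3.01, 3.01], [-0.46, 2.08], [-1.47, 1.51], [0.13, 2.56], [-1, 4.14], [0.04, 2.09], [-2.66, 2.66]. Speed limits (rad/s): [2.57, 2.57, 3.14, 3.14, 3.14, 3.14, 3.14].

### API

Orientations are given as a unit quaternion [w, x, y, z].
In Python, from plant import manip gives the robot as it stands.
- The arm moves only by the tool jog_arm, never from a script. Its argument "plan" is a list that holds one entry, the list of rows, each a list of 4 numbers: the shift along the world's x, y, z in mm, then the turn about the world's z in rad. In form: [[[x, y, z, turn], ...]]. A call has 1 to 12 rows; each row is the pose to reach, as a shift and turn from the pose commanded when the call began; what a row does not reach only later rows make up. A row lasts 1/12 s, in which the tool goes at most 41.7 mm and 7.16 degrees, less where a joint would pass 70% of its speed; a pose out of reach is approached as far as the arm can. A call with a gripper value outside its range is refused whole. "fingers" is the finger opening in mm, from 0 to 85.4, set as the call begins (left out, the last holds). The fingers move at their own pace and stop on an object; "grip_force" is the grip in N (left out, the last holds). Time passes only in rows, so rows that repeat a pose let the fingers close. It gives the time, the measured TCP pose, the force, the opening and the grip force at its end, in the units of the state.
- manip.read_state(): the state, without advancing time (a new reading comes with each control period).
- manip.capture(name): name is "scene" or "top" or "wrist"; returns the picture (400x640x3 uint8, red, green, blue); there is no depth.
- manip.get_calibration(name): a dict with "K" (3x3 intrinsics, pixels), "dist" ([k1, k2, p1, p2, k3] as OpenCV has them; the pictures are not rectified), "rvec" (rotation vector, rad) and "tvec" (3), from world to camera coordinates, as OpenCV has them. Camera axes: x right, y down, z forward; pixel columns grow to the right and rows downward; lengths in mm; the calibration is good to about 2 mm. A picture is of the moment at which its call begins: read the wrist's pose just before it. get_calibration takes no time and is no camera call; for the wrist camera it gives the pose at the moment of the call.
- manip.hand_in(): hands the job in; it is judged then, once.
The state is a dict: "clock": time; "joint_pos": joint angles; "joint_vel": joint speeds; "effort": joint torques, N m; "tcp_pos": TCP position; "tcp_rot": TCP orientation; "contact_force": force on the tool from outside, world axes, zero at the start; "moment": the same for the moment, N m; "gripper_width": finger opening in mm; "finger_force": force on a finger pad.
Only numpy, scipy, OpenCV 4.12 (cv2) and the standard library are available. Lean on these libraries where they do the work, as an engineer would, in place of code of your own. Each camera call takes 0.05 s, during which the arm holds its last target. There are 200 camera calls.

## Working session

There is one attempt and no reset: what is moved stays moved. The work goes in short steps, Python scripts to look and compute and a tool call to move; the robot and the scene stay as the last step left them, time stands still between calls to the robot, and variables do not carry over. Pictures are saved under pics/ and viewed, at most 10 in all, crops included, and the job is handed in when it is done.

Besides the shell and the picture viewer there is one more tool, called after "Emit:" as a command line: name --argument value ..., lists and objects as JSON in quotes. jog_arm: Moves the arm, as the interface text tells. Its arguments: {"type":"object","properties":{"plan":{"type":"array"},"fingers":{"type":"number"},"grip_force":{"type":"number"}},"required":["plan"]}

```bash
mkdir -p pics; cat > h.py <<'E'
import numpy as np,cv2
from plant import manip
def ray(c,uv):
    K=np.array(c['K'],float);d=np.array(c['dist'],float)
    R=cv2.Rodrigues(np.array(c['rvec'],float))[0];t=np.array(c['tvec'],float).reshape(3)
    p=cv2.undistortPoints(np.array(uv,float).reshape(-1,1,2),K,d).reshape(-1,2)
    return -R.T@t,np.c_[p,np.ones(len(p))]@R
def onz(c,uv,z):
    o,d=ray(c,uv);return o+d*((z-o[2])/d[:,2])[:,None]
def proj(c,P):
    return cv2.projectPoints(np.array(P,float).reshape(-1,1,3),np.array(c['rvec'],float),np.array(c['tvec'],float),np.array(c['K'],float),np.array(c['dist'],float))[0].reshape(-1,2)
def snap(n,f):
    c=manip.get_calibration(n);im=manip.capture(n)[:,:,::-1].copy();cv2.imwrite('pics/'+f+'.png',im);return c,im
E
python3 - <<'E'
from h import *
np.set_printoptions(precision=1,suppress=True)
for n in ['top','scene']:
    c,im=snap(n,n+'0');o,_=ray(c,[[320,200]]);print(n,o,onz(c,[[0,0],[639,0],[639,399],[0,399]],0))
s=manip.read_state();print(s['tcp_pos'],s['tcp_rot'],manip.hold_point_z,s['clock'])
E
```

```text
top [ 278.8  -16.7 1185.3] [[ 1135.5  1018.7     0. ]
 [ 1219.9 -1051.8     0. ]
 [  -14.6  -906.6     0. ]
 [  -47.9   817.9     0. ]]
scene [ 889.5 -565.7 1188.7] [[-1781.3    32.      0. ]
 [ 1201.1  2248.9     0. ]
 [ 1630.7    32.8     0. ]
 [  141.  -1059.5     0. ]]
[178.5 598.3 196.7] [-0.   0.1  1.  -0. ] 18.700000000000003 0.1
```

View pics/top0.png

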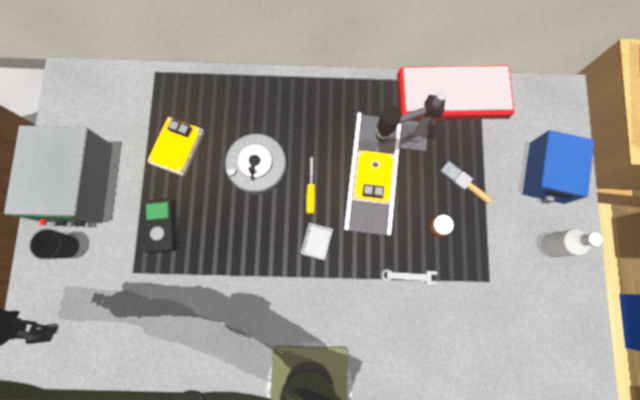

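View pics/scene0.png

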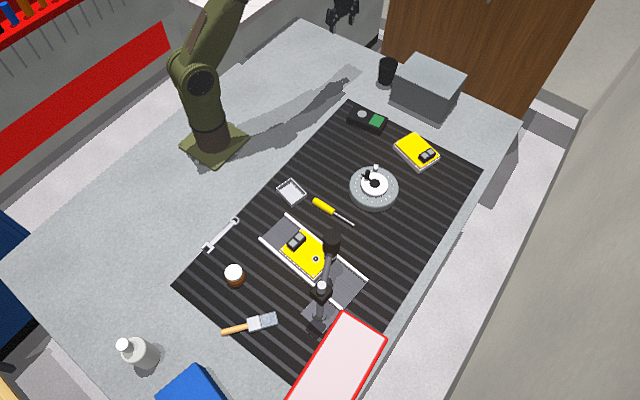

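Top view: the guide with the yellow module is at about (375,175), the pod and dial at (255,162), and the screwdriver and tray lie between them. Scene view: the dial is at (374,186) and the module at (308,250). I'll zoom in on both.

```bash
python3 - <<'E'
import cv2,numpy as np
t=cv2.imread('pics/top0.png');s=cv2.imread('pics/scene0.png')
def cr(i,x,y,w,h):return cv2.resize(i[y:y+h,x:x+w],(400,300),interpolation=cv2.INTER_CUBIC)
a=np.vstack([np.hstack([cr(t,215,132,80,60),cr(s,340,156,80,60)]),np.hstack([cr(t,300,100,180,135),cr(s,250,205,140,105)])])
cv2.imwrite('pics/c1.png',a)
E
```

```text
(no output)
```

View pics/c1.png

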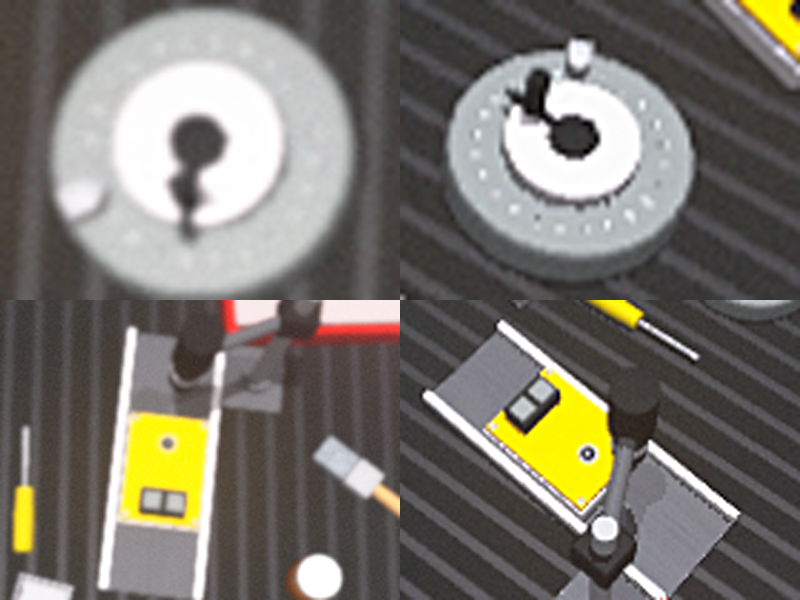

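```bash
python3 - <<'E'
from h import *
np.set_printoptions(precision=1,suppress=True)
T=manip.get_calibration('top');S=manip.get_calibration('scene')
A=lambda x,y:(300+x*.45,100+(y-300)*.45)
B=lambda x,y:(250+(x-400)*.35,205+(y-300)*.35)
D=lambda x,y:(215+x*.2,132+y*.2)
E=lambda x,y:(340+(x-400)*.2,156+y*.2)
print('fences top',onz(T,[A(132,330),A(104,586),A(220,356),A(202,596)],22))
print('fences scene',onz(S,[B(500,324),B(738,515),B(427,396)],22))
print('spot',onz(T,[A(167,443)],44),onz(S,[B(588,454)],44))
print('dial',onz(T,[D(198,140)],49),onz(S,[E(575,137)],49))
print('pegtop/ptr/index top',onz(T,[D(184,183)],89),onz(T,[D(190,238)],51),onz(T,[D(105,193)],46))
print('pegtop/ptr/index sc',onz(S,[E(540,72)],89),onz(S,[E(508,93)],51),onz(S,[E(576,72)],46))
c=manip.get_calibration('wrist');o,d=ray(c,[[320,200],[0,200],[320,0]]);R=cv2.Rodrigues(np.array(c['rvec']))[0]
print('wrist',o,d,manip.read_state()['tcp_pos'])
E
```

```text
fences top [[ 782.9 -129.5   22. ]
 [ 429.8  -96.6   22. ]
 [ 749.4 -249.8   22. ]
 [ 420.3 -223.8   22. ]]
fences scene [[ 433.5  -94.9   22. ]
 [ 790.1 -128.4   22. ]
 [ 424.6 -219.7   22. ]]
spot [[ 617.8 -174.8   44. ]] [[ 621.4 -174.9   44. ]]
dial [[618.5 174.6  49. ]] [[623.3 175.5  49. ]]
pegtop/ptr/index top [[581.6 174.2  89. ]] [[559.7 175.5  51. ]] [[586.1 226.5  46. ]]
pegtop/ptr/index sc [[585.  181.2  89. ]] [[565.9 177.9  51. ]] [[594.  225.8  46. ]]
wrist [114.4 618.1 372.8] [[ 0.2 -0.1 -1. ]
 [-0.  -1.  -1. ]
 [-0.3  0.1 -1.1]] [178.5 598.3 196.7]
```

Emit:
jog_arm --plan '[[[30,-25,5,0],[65,-56,8,0],[100,-87,12,0],[135,-118,15,0],[170,-149,18,0],[205,-180,20,0],[240,-211,22,0],[275,-242,25,0],[310,-273,28,0],[345,-304,30,0],[375,-330,32,0],[400,-350,33,0]]]' --fingers 0

```text
clock: 1.1
tcp_pos: [552.9, 269.5, 228.8]
tcp_rot: [-0.0, 0.144, 0.99, -0.0]
contact_force: [0.4, 0.7, 0.4]
gripper_width: -0.2
finger_force: 0.0
```

Emit:
jog_arm --plan '[[[25,-20,0,0],[55,-45,0,0],[75,-62,0,0],[82,-69,0,0],[82,-69,0,0],[82,-69,0,0]]]'

```text
clock: 1.6
tcp_pos: [632.8, 203.3, 228.3]
tcp_rot: [-0.001, 0.144, 0.99, 0.0]
contact_force: [-0.3, 0.5, 0.2]
gripper_width: 0.1
finger_force: 0.0
```

```bash
python3 - <<'E'
from h import *
import pickle
np.set_printoptions(precision=1,suppress=True)
c,im=snap('wrist','w1');pickle.dump(c,open('w1.pkl','wb'));print(manip.read_state()['tcp_pos'],ray(c,[[0,0]])[0],proj(c,[[621,175,47],[583,176,89],[590,226,46]]),manip.read_state()['clock'])
E
```

```text
[632.1 204.7 228.6] [569.  222.7 404.7] [[288.3 176.9]
 [273.1 145.9]
 [325.4 135.1]] 1.65
```

View pics/w1.png

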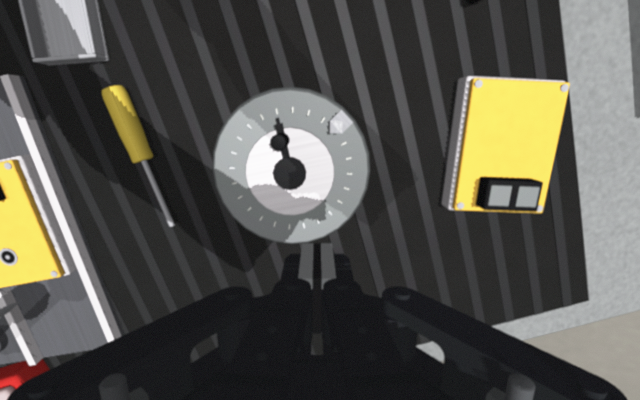

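Wrist view: the dial hub is at about (289,173), the pointer end at about (279,119) and the index tip at about (330,133). Next is the guide view.

Emit:
jog_arm --plan '[[[10,-22,-8,0.03],[25,-55,-22,0.07],[40,-88,-36,0.11],[55,-121,-50,0.15],[70,-154,-64,0.195],[84,-182,-74,0.195],[92,-199,-78,0.195],[92,-199,-78,0.195],[92,-199,-78,0.195],[92,-199,-78,0.195]]]'

```text
clock: 2.48
tcp_pos: [725.1, 7.7, 151.4]
tcp_rot: [-0.0, 0.045, 0.999, 0.002]
contact_force: [-0.7, 0.2, 0.4]
gripper_width: 0.6
finger_force: 0.0
```

```bash
python3 - <<'E'
from h import *
import pickle
np.set_printoptions(precision=1,suppress=True)
c,im=snap('wrist','w2');pickle.dump(c,open('w2.pkl','wb'));print(manip.read_state()['tcp_pos'],ray(c,[[0,0]])[0],proj(c,[[678,-182,58],[620,-175,44]]),manip.read_state()['clock'])
p=proj(c,[[650,-180,50]])[0].astype(int);print(p)
x0=int(np.clip(p[0]-100,0,440));y0=int(np.clip(p[1]-75,0,250));print(x0,y0)
w1=cv2.imread('pics/w1.png')
a=np.hstack([cv2.resize(w1[90:240,230:360],None,fx=3,fy=4-1,interpolation=cv2.INTER_CUBIC),cv2.resize(im[y0:y0+150,x0:x0+136],None,fx=3,fy=3,interpolation=cv2.INTER_CUBIC)])
cv2.imwrite('pics/c2.png',a);print(a.shape)
E
```

```text
[725.3   7.9 151.7] [658.6  13.9 327.7] [[ 78.2 163.9]
 [ 79.3  89.7]] 2.5333
[ 78 128]
0 53
(450, 798, 3)
```

View pics/c2.png

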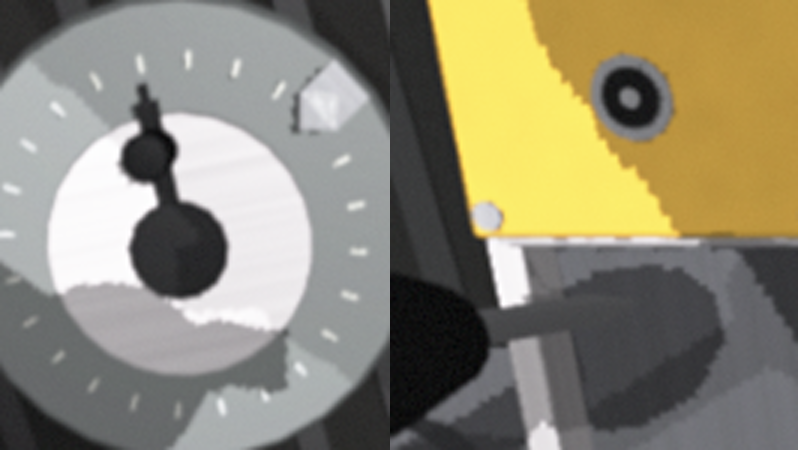

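View pics/w2.png

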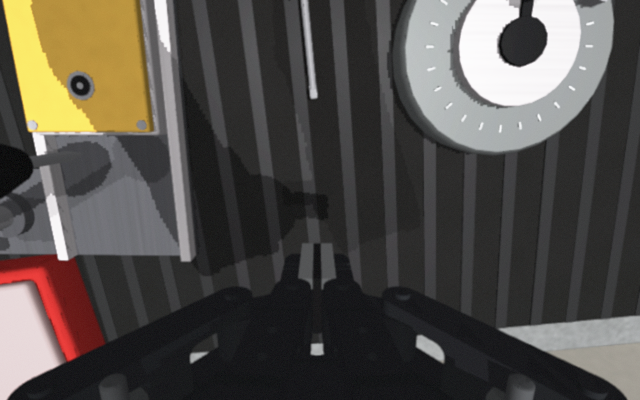

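c2: on the left, the dial hub is at (179,249), the pointer end at (142,87) and the index tip at (294,118). On the right, the spot is at (632,97), and the needle comes out of the barrel at (490,322). I'll stretch the contrast around the needle to find its tip.

```bash
python3 - <<'E'
from h import *
im=cv2.imread('pics/w2.png')[125:195,20:120].astype(float)
a=np.clip((im-40)*2.2,0,255).astype(np.uint8)
cv2.imwrite('pics/c3.png',cv2.resize(a,None,fx=8,fy=8,interpolation=cv2.INTER_CUBIC))
E
```

```text
(no output)
```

View pics/c3.png

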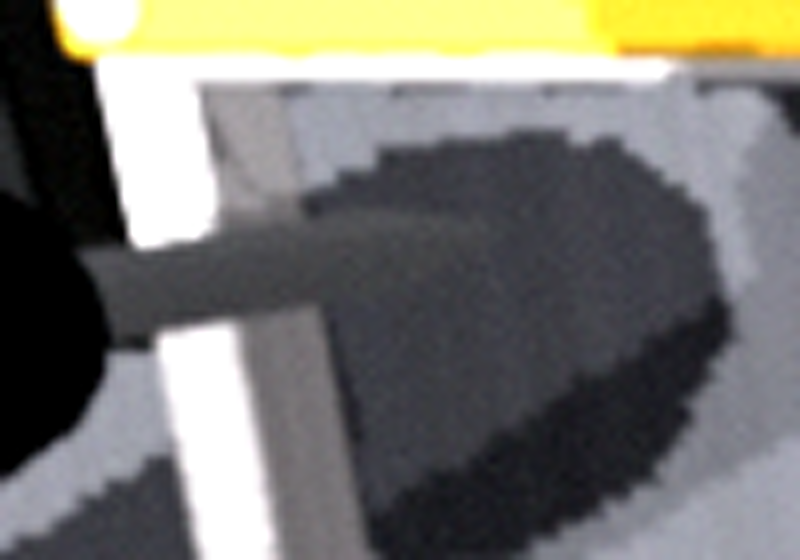

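The needle tapers to a tip at about (490,228) in this crop, which is pixel (81,153.5) in w2.

```bash
python3 - <<'E'
from h import *
import pickle
np.set_printoptions(precision=2,suppress=True)
c=pickle.load(open('w2.pkl','rb'))
tip=onz(c,[[81.2,153.5]],58)[0];im=cv2.imread('pics/w2.png')
# spot: non-yellow blob in lid
r=im[60:110,55:110].astype(int);m=((np.max(r,2)-np.min(r,2))<60).astype(np.uint8)
n,l,st,ce=cv2.connectedComponentsWithStats(m)
for i in range(1,n):
    if st[i,4]>100: print('blob',st[i],ce[i]+[55,60])
sp=onz(c,[[80.7,85.3]],44)[0];print('tip',tip,'spot',sp,tip-sp)
F=onz(c,[[65,258],[190,258]],22);print('fence far ends',F)
L=onz(c,[[20+125/8,125+240/8],[20+225/8,125+540/8]],22);print('fence seg',L)
d=pickle.load(open('w1.pkl','rb'));q=lambda x,y:(230+x/3,90+y/3)
print('lid hubs');h=onz(d,[q(179,249)],50)[0];p=onz(d,[q(142,87)],51)[0];ix=onz(d,[q(294,118)],46)[0];pg=onz(d,[q(146,158)],89)[0]
for n_,v in dict(hub=h,ptr=p,idx=ix,peg=pg).items(): print(n_,v,np.hypot(*(v-h)[:2]),np.arctan2(*(v-h)[1::-1]))
w=cv2.imread('pics/w1.png');g=cv2.cvtColor(w,cv2.COLOR_BGR2GRAY)
m=(g>175).astype(np.uint8)
E
```

```text
blob [ 12  11  28  29 622] [80.14 85.14]
tip [ 670.03 -177.25   58.  ] spot [ 616.84 -172.94   44.  ] [53.19 -4.31 14.  ]
fence far ends [[ 771.32 -247.45   22.  ]
 [ 782.5  -122.46   22.  ]]
fence seg [[ 668.8  -245.59   22.  ]
 [ 704.41 -244.38   22.  ]]
lid hubs
hub [617.   178.13  50.  ] 0.0 0.0
ptr [560.   183.22  51.  ] 57.2345953338587 3.052526500537313
idx [585.06 230.22  46.  ] 61.10385523557645 2.120857088431724
peg [581.63 181.93  89.  ] 35.57382347494282 3.0346828731553415
```

Emit:
jog_arm --plan '[[[-20,-6,0,0],[-50,-20,0,0],[-85,-40,0,0],[-120,-62,0,0],[-155,-88,0,0],[-190,-114,0,0],[-225,-140,0,0],[-250,-158,0,0],[-263,-165,0,0],[-266,-167,0,0],[-266,-167,-15,0],[-266,-167,-40,0]]]'

```text
clock: 3.53
tcp_pos: [463.9, -161.9, 113.2]
tcp_rot: [0.004, 0.046, 0.999, 0.0]
contact_force: [-0.7, 0.7, 0.4]
gripper_width: -0.1
finger_force: 0.0
```

Emit:
jog_arm --plan '[[[0,0,-30,0],[0,0,-60,0],[0,0,-78,0],[0,0,-84,0],[0,0,-85,0],[0,0,-85,0],[0,0,-85,0]]]'

```text
clock: 4.12
tcp_pos: [461.4, -162.9, 27.1]
tcp_rot: [0.001, 0.047, 0.999, 0.0]
contact_force: [-0.2, -0.2, 0.6]
gripper_width: -0.1
finger_force: 0.0
```

```bash
python3 - <<'E'
from h import *
import pickle
np.set_printoptions(precision=2,suppress=True)
s=manip.read_state();print(s['tcp_pos'],s['tcp_rot'],s['contact_force'],s['clock'])
c,im=snap('wrist','w3');pickle.dump(c,open('w3.pkl','wb'))
print(proj(c,[[617,-173,44],[507,-163,44],[507,-163,8]]))
E
```

```text
[ 461.36 -162.95   27.12] [0.   0.05 1.   0.  ] [-0.21 -0.17  0.55] 4.1167
[[323.02 476.22]
 [323.32 327.74]
 [322.26 293.86]]
```

View pics/w3.png

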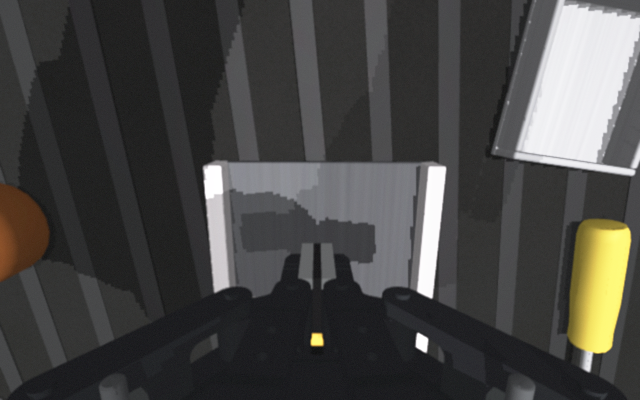

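Wrist view: the fingers sit inside the guide, with the near fence ends at about (215,163) and (435,163). Now I'll push slowly.

Emit:
jog_arm --plan '[[[5,-0.5,0,0],[12,-1.1,0,0],[19,-1.7,0,0],[25,-2.3,0,0],[29,-2.6,0,0],[33,-3,0,0],[36,-3.2,0,0],[39,-3.5,0,0],[42,-3.8,0,0],[45,-4.1,0,0],[45,-4.1,0,0],[45,-4.1,0,0]]]'

```text
clock: 5.17
tcp_pos: [504.9, -167.6, 25.9]
tcp_rot: [-0.0, 0.047, 0.999, 0.0]
contact_force: [-0.4, 0.5, -0.2]
gripper_width: -0.4
finger_force: 0.0
```

```bash
python3 - <<'E'
from h import *
import pickle
np.set_printoptions(precision=2,suppress=True)
c3=pickle.load(open('w3.pkl','rb'))
print('near ends',onz(c3,[[204,163],[446,163]],22),'bed',onz(c3,[[229,164],[418,164]],8))
s=manip.read_state();print(s['tcp_pos'],s['contact_force'])
def blobs(n):
    c,im=snap(n,n+'4');h=cv2.cvtColor(im,cv2.COLOR_BGR2HSV)
    # dark/grey hole in yellow lid
    y=cv2.inRange(h,(18,120,60),(38,255,255));f=cv2.morphologyEx(y,cv2.MORPH_CLOSE,np.ones((15,15)))
    m=cv2.bitwise_and(f,cv2.bitwise_not(y));k,l,st,ce=cv2.connectedComponentsWithStats(m)
    for i in range(1,k):
        P=onz(c,[ce[i]],44)[0]
        if st[i,4]>=6 and abs(P[1]+180)<40: print(n,st[i,4],ce[i],P)
blobs('scene');blobs('top')
E
```

```text
near ends [[ 413.79 -219.37   22.  ]
 [ 426.19  -88.32   22.  ]] bed [[ 417.28 -209.75    8.  ]
 [ 427.72  -99.5     8.  ]]
[ 504.89 -167.59   25.9 ] [-0.38  0.51 -0.16]
scene 126 [297.35 241.94] [ 539.23 -162.74   44.  ]
scene 41 [315.17 258.32] [ 618.65 -174.44   44.  ]
```

Emit:
jog_arm --plan '[[[3,-0.3,0,0],[6,-0.6,0,0],[9,-0.9,0,0],[12,-1.1,0,0],[15,-1.4,0,0],[18,-1.7,0,0],[20,-1.9,0,0],[20,-1.9,0,0],[20,-1.9,0,0]]]'

```text
clock: 6.02
tcp_pos: [526.5, -169.4, 26.1]
tcp_rot: [0.001, 0.047, 0.999, 0.0]
contact_force: [-0.3, -0.0, 1.2]
gripper_width: 0.1
finger_force: 0.0
```

```bash
cat >> h.py <<'E'
def blobs(n,f):
    c,im=snap(n,f);h=cv2.cvtColor(im,cv2.COLOR_BGR2HSV)
    y=cv2.inRange(h,(18,120,60),(38,255,255));f=cv2.morphologyEx(y,cv2.MORPH_CLOSE,np.ones((15,15)))
    m=cv2.bitwise_and(f,cv2.bitwise_not(y));k,l,st,ce=cv2.connectedComponentsWithStats(m)
    for i in range(1,k):
        P=onz(c,[ce[i]],44)[0]
        if st[i,4]>=6 and abs(P[1]+180)<40: print(n,st[i,4],ce[i],P)
E
python3 - <<'E'
from h import *
np.set_printoptions(precision=2,suppress=True)
s=manip.read_state();print(s['tcp_pos'],s['contact_force'])
blobs('scene','s5')
E
```

```text
[ 526.49 -169.43   26.06] [-0.28 -0.02  1.21]
scene 143 [301.63 245.5 ] [ 557.83 -164.53   44.  ]
scene 139 [325.78 261.81] [ 652.31 -164.26   44.  ]
```

Emit:
jog_arm --plan '[[[3,-0.3,0,0],[6,-0.6,0,0],[9,-0.9,0,0],[12,-1.1,0,0],[15,-1.4,0,0],[18,-1.7,0,0],[20,-1.9,0,0],[22,-2.1,0,0],[23,-2.2,0,0],[24,-2.3,0,0],[24,-2.3,0,0],[24,-2.3,0,0]]]'

```text
clock: 7.07
tcp_pos: [549.1, -171.8, 25.9]
tcp_rot: [0.0, 0.047, 0.999, 0.0]
contact_force: [-2.7, 0.2, 1.2]
gripper_width: -0.0
finger_force: 1.6
```

```bash
python3 - <<'E'
from h import *
np.set_printoptions(precision=2,suppress=True)
s=manip.read_state();print(s['tcp_pos'],s['contact_force'])
blobs('scene','s6')
E
```

```text
[ 549.11 -171.78   25.91] [-2.73  0.25  1.19]
scene 134 [306.58 250.14] [ 580.23 -168.07   44.  ]
scene 195 [326.32 268.04] [ 665.59 -180.13   44.  ]
```

Emit:
jog_arm --plan '[[[-6,0.5,0,0],[-15,1.5,15,0],[-20,2,45,0],[-20,4,80,0],[-15,20,100,0],[-5,45,104,0],[10,75,104,0],[35,100,104,0],[65,118,104,0],[98,128,104,0],[130,132,104,0],[155,132,104,0]]]'

```text
clock: 8.12
tcp_pos: [707.6, -36.5, 130.6]
tcp_rot: [0.003, 0.046, 0.999, 0.001]
contact_force: [-0.1, -0.5, 0.1]
gripper_width: -0.2
finger_force: 0.0
```

Emit:
jog_arm --plan '[[[15,0,0,0],[20,0,0,0],[20,0,0,0],[20,0,0,0]]]'

```text
clock: 8.45
tcp_pos: [723.2, -39.7, 129.7]
tcp_rot: [-0.0, 0.047, 0.999, 0.0]
contact_force: [-0.8, -0.3, 0.6]
gripper_width: 0.0
finger_force: 0.0
```

```bash
python3 - <<'E'
from h import *
import pickle
np.set_printoptions(precision=2,suppress=True)
s=manip.read_state();print(s['tcp_pos'],s['contact_force'],s['clock'])
c,im=snap('wrist','w7');pickle.dump(c,open('w7.pkl','wb'))
p=proj(c,[[670,-177,58],[658,-176,44]]);print(p)
x0,y0=[int(max(0,v)) for v in p.mean(0)-[50,37]];print(x0,y0)
cv2.imwrite('pics/c7.png',cv2.resize(im[y0:y0+75,x0:x0+100],None,fx=8,fy=8,interpolation=cv2.INTER_CUBIC))
E
```

```text
[723.25 -39.72 129.71] [-0.8  -0.3   0.59] 8.45
[[124.87 153.74]
 [132.43 136.09]]
78 107
```

View pics/c7.png

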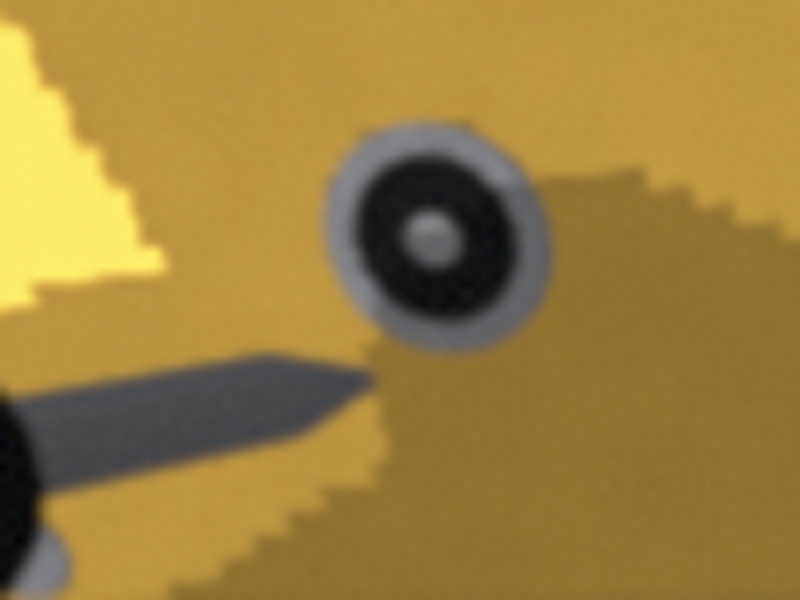

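The view is clear: the needle tip is at crop (377,380) and the spot centre at (436,238).

```bash
python3 - <<'E'
from h import *
import pickle
np.set_printoptions(precision=2,suppress=True)
c=pickle.load(open('w7.pkl','rb'))
t=onz(c,[[78+376/8-.4,107+380/8-.4]],58)[0];s=onz(c,[[78+436/8-.4,107+238/8-.4]],44)[0];print(t,s,t-s)
E
```

```text
[ 670.24 -177.27   58.  ] [ 658.17 -176.31   44.  ] [12.07 -0.96 14.  ]
```

Emit:
jog_arm --plan '[[[-20,0,0,0],[-50,0,0,0],[-85,-5,0,0],[-118,-22,0,0],[-148,-46,0,0],[-172,-76,0,0],[-188,-108,0,0],[-194,-127,0,0],[-194,-130,-12,0],[-194,-130,-40,0],[-194,-130,-75,0],[-194,-130,-98,0]]]'

```text
clock: 9.5
tcp_pos: [528.1, -170.0, 30.8]
tcp_rot: [-0.0, 0.048, 0.999, 0.0]
contact_force: [0.2, -0.1, -0.3]
gripper_width: -0.0
finger_force: 0.0
```

Emit:
jog_arm --plan '[[[0,0,-5,0],[0,0,-5,0],[3,-0.3,-5,0],[6,-0.6,-5,0],[9,-0.9,-5,0],[12,-1.1,-5,0],[15,-1.4,-5,0],[15,-1.4,-5,0],[15,-1.4,-5,0]]]'

```text
clock: 10.25
tcp_pos: [545.2, -171.2, 27.2]
tcp_rot: [0.0, 0.047, 0.999, 0.0]
contact_force: [0.7, 0.6, -0.7]
gripper_width: 0.1
finger_force: 0.0
```

Emit:
jog_arm --plan '[[[2,-0.2,0,0],[4,-0.4,0,0],[6,-0.6,0,0],[8,-0.8,0,0],[10,-1,0,0],[11,-1.1,0,0],[12,-1.2,0,0],[13,-1.2,0,0],[14,-1.3,0,0],[15,-1.4,0,0],[15,-1.4,0,0],[15,-1.4,0,0]]]'

```text
clock: 11.25
tcp_pos: [560.6, -172.5, 26.9]
tcp_rot: [0.001, 0.047, 0.999, 0.0]
contact_force: [-1.7, 0.5, 0.0]
gripper_width: -0.0
finger_force: 0.6
```

```bash
python3 - <<'E'
from h import *
np.set_printoptions(precision=2,suppress=True)
s=manip.read_state();print(s['tcp_pos'],s['contact_force'])
blobs('scene','s8')
E
```

```text
[ 560.58 -172.49   26.92] [-1.67  0.49  0.05]
scene 151 [309.21 252.13] [ 591.04 -168.62   44.  ]
scene 203 [326.7  268.14] [ 666.74 -179.72   44.  ]
```

Emit:
jog_arm --plan '[[[-6,0.5,0,0],[-15,1.5,15,0],[-22,2,45,0],[-22,4,80,0],[-18,20,100,0],[-8,45,104,0],[10,75,104,0],[35,100,104,0],[65,118,104,0],[98,128,104,0],[130,132,104,0],[150,132,104,0]]]'

```text
clock: 12.3
tcp_pos: [713.5, -37.4, 131.6]
tcp_rot: [0.002, 0.046, 0.999, 0.001]
contact_force: [-0.2, -0.0, 0.4]
gripper_width: -0.2
finger_force: 0.0
```

Emit:
jog_arm --plan '[[[10,0,0,0],[13,0,0,0],[13,0,0,0],[13,0,0,0]]]'

```text
clock: 12.63
tcp_pos: [722.1, -40.7, 130.9]
tcp_rot: [-0.0, 0.047, 0.999, -0.0]
contact_force: [0.1, 0.3, -0.2]
gripper_width: -0.3
finger_force: 0.0
```

```bash
python3 - <<'E'
from h import *
np.set_printoptions(precision=2,suppress=True)
c,im=snap('wrist','w9')
p=proj(c,[[670,-177.3,44]])[0];x0,y0=(p-[18,16]).astype(int)
r=im[y0:y0+32,x0:x0+36].astype(int);m=((r.max(2)-r.min(2))<45).astype(np.uint8)
n,l,st,ce=cv2.connectedComponentsWithStats(m)
print(p,manip.read_state()['clock'])
for i in range(1,n):
    if st[i,4]>30: q=ce[i]+[x0,y0];print(st[i],q,onz(c,[q],44))
d=(r.max(2)<45).astype(np.uint8);n,l,st,ce=cv2.connectedComponentsWithStats(d)
for i in range(1,n):
    if st[i,4]>30: q=ce[i]+[x0,y0];print('dark',st[i],q,onz(c,[q],44))
a=cv2.resize(im[y0-20:y0+55,x0-40:x0+60],None,fx=6,fy=6,interpolation=cv2.INTER_CUBIC);cv2.imwrite('pics/c9.png',a);print(x0-40,y0-20)
E
```

```text
[136.67 153.01] 12.6833
[  0   2  33  28 652] [135.75 152.85] [[ 669.81 -177.99   44.  ]]
dark [  9   7  19  19 234] [136.54 152.62] [[ 669.69 -177.33   44.  ]]
78 117
```

View pics/c9.png

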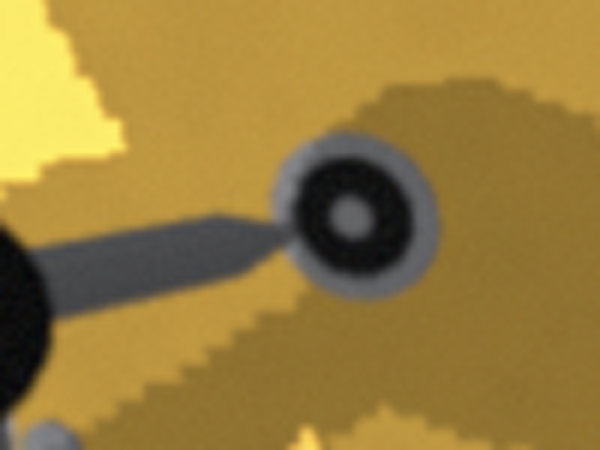

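The spot is now at (669.7,-177.3) against the needle tip at (670.2,-177.3), so the module is placed. Next I'll fit the dial and check where the fingertips are relative to the TCP.

```bash
python3 - <<'E'
from h import *
import pickle
from scipy.optimize import least_squares
np.set_printoptions(precision=2,suppress=True)
c=pickle.load(open('w3.pkl','rb'));T=np.array([461.36,-162.95,27.12]);x=np.array([.9956,-.094,0]);y=np.array([.094,.9956,0])
print('tcp, -11x, -22x, +y11',proj(c,[T,T-11*x,T-22*x,T+11*y,T-11*x+[0,0,19]]))
im=cv2.imread('pics/w3.png');print('col318',im[225:300:5,318].tolist());print('row250',[int(v) for v in im[250,285:350:3].mean(1)]);print('row265',[int(v) for v in im[265,270:370:4].mean(1)])
d=pickle.load(open('w1.pkl','rb'));g=cv2.cvtColor(cv2.imread('pics/w1.png'),cv2.COLOR_BGR2HSV)
# pod outline: bright gray vs dark mat
m=((g[:,:,2]>85)&(g[:,:,1]<60)).astype(np.uint8)[80:250,205:380]
m=cv2.morphologyEx(m,cv2.MORPH_OPEN,np.ones((7,7)));cs=max(cv2.findContours(m,0,1)[0],key=cv2.contourArea)[:,0]+[205,80]
P=onz(d,cs,32)
f=least_squares(lambda a:np.hypot(P[:,0]-a[0],P[:,1]-a[1])-90,[618,176],loss='soft_l1');print('pod',f.x,np.median(abs(f.fun)))
E
```

```text
tcp, -11x, -22x, +y11 [[315.59 239.02]
 [315.56 220.32]
 [315.54 201.02]
 [335.21 239.01]
 [315.44 231.99]]
col318 [[75, 71, 71], [67, 64, 65], [68, 63, 64], [68, 65, 64], [22, 21, 22], [26, 24, 26], [26, 25, 24], [26, 24, 26], [27, 26, 26], [25, 25, 27], [26, 24, 25], [35, 35, 35], [35, 34, 33], [31, 29, 31], [36, 37, 36]]
row250 [85, 68, 65, 63, 65, 71, 99, 100, 99, 95, 26, 25, 88, 99, 100, 99, 72, 65, 64, 64, 63, 64]
row265 [86, 85, 86, 81, 32, 33, 33, 40, 101, 101, 100, 29, 26, 97, 100, 101, 75, 33, 30, 33, 71, 120, 116, 125, 119]
pod [617.71 178.1 ] 3.2680671548564533
```

Emit:
jog_arm --plan '[[[-15,18,0,-0.04],[-37,44,0,-0.12],[-60,72,0,-0.2],[-83,100,0,-0.28],[-106,128,0,-0.36],[-129,156,0,-0.42],[-150,181,0,-0.46],[-160,193,0,-0.46],[-162,195,-5,-0.46],[-162,195,-25,-0.46],[-162,195,-50,-0.46],[-162,195,-63,-0.46]]]'

```text
clock: 13.68
tcp_pos: [560.1, 152.4, 66.2]
tcp_rot: [-0.0, 0.274, 0.962, -0.001]
contact_force: [-0.4, 0.4, 0.4]
gripper_width: -0.1
finger_force: 0.0
```

Emit:
jog_arm --plan '[[[0,0,-1,0],[0,0,-1,0],[0,0,-1,0]]]'

```text
clock: 13.93
tcp_pos: [561.7, 153.7, 67.7]
tcp_rot: [0.001, 0.274, 0.962, 0.0]
contact_force: [-0.5, 0.1, 0.8]
gripper_width: -0.1
finger_force: 0.0
```

```bash
cat >> h.py <<'E'
def dialtop(f):
    # pointer/peg angle from the dark pixels on the white disc seen by a fixed camera
    for n in ['top','scene']:
        c,im=snap(n,f+n)
        t=np.linspace(-np.pi,np.pi,721)
        g=cv2.cvtColor(im,cv2.COLOR_BGR2GRAY).astype(np.float32)
        ax={'top':(618.5,175.5),'scene':(622,176)}[n]
        sc=np.zeros(721)
        for r in range(26,57,2):
            z=49 if r<48 else 51
            p=proj(c,np.c_[ax[0]+r*np.cos(t),ax[1]+r*np.sin(t),0*t+z]).astype(np.float32)
            v=cv2.remap(g,p[None,:,0],p[None,:,1],cv2.INTER_LINEAR)[0]
            if r>=50 or r<28: sc+=v<90
        print(n,[round(float(a),2) for a in t[sc>=sc.max()-1]][::4],sc.max())
E
python3 - <<'E'
from h import *
np.set_printoptions(precision=2,suppress=True)
s=manip.read_state();print(s['tcp_pos'],s['tcp_rot'],s['contact_force'],s['clock'])
c,im=snap('wrist','w10')
h=cv2.cvtColor(im,cv2.COLOR_BGR2GRAY)
print(proj(c,[[618,178,50],[582,181.5,89],[559,183,51],[585.5,229.5,46]]))
dialtop('d10')
E
```

```text
[561.73 153.73  67.68] [0.   0.27 0.96 0.  ] [-0.51  0.08  0.76] 13.9333
[[395.5  280.48]
 [385.31 259.14]
 [356.23 201.09]
 [443.02 195.77]]
top [-0.74, -0.71, -0.67, -0.64, -0.6, -0.57, -0.53, -0.5, -0.46, -0.43, -0.39, -0.36, -0.32, -0.29, -0.25] 4.0
scene [-3.14, 2.51, 2.55, 2.58, 2.62, 2.65, 2.69, 2.72, 2.76, 2.79, 3.03, 3.06, 3.1, 3.13] 5.0
```

Emit:
jog_arm --plan '[[[3,5,-1,0],[5.5,10.2,-1,0],[6,13,-1,0],[6.7,16,-1,0],[7.4,18.8,-1,0],[8.8,22,-1,0],[10.5,25.3,-1,0],[12,27.6,-1,0],[13.6,29.7,-1,0],[15.3,31.7,-1,0],[17,33.6,-1,0],[17,33.6,-1,0]]]'

```text
clock: 15.08
tcp_pos: [578.4, 188.6, 66.0]
tcp_rot: [0.0, 0.274, 0.962, 0.0]
contact_force: [0.6, 0.1, 0.5]
gripper_width: 0.0
finger_force: 0.0
```

```bash
cat >> h.py <<'E'
def polar(f,ax=(617.9,178)):
    c,im=snap('wrist',f);g=cv2.cvtColor(im,cv2.COLOR_BGR2GRAY).astype(np.float32)
    t=np.arange(1.6,3.3,.04)
    for r,z in [(40,51),(46,51),(50,51),(54,51),(57,51),(66,46),(72,46),(78,46)]:
        p=proj(c,np.c_[ax[0]+r*np.cos(t),ax[1]+r*np.sin(t),0*t+z]).astype(np.float32)
        v=cv2.remap(g,p[None,:,0],p[None,:,1],cv2.INTER_LINEAR)[0]
        print(r,' '.join('%3d'%q for q in v))
    print('th',' '.join('%3d'%round(q*100) for q in t))
E
python3 - <<'E'
from h import *
np.set_printoptions(precision=2,suppress=True)
s=manip.read_state();print(s['tcp_pos'],s['contact_force'],s['clock']);polar('w11')
E
```

```text
[578.38 188.56  65.98] [0.56 0.1  0.48] 15.0833
40 254 254 244 177 176 172 168 170 171 171 177 183 230 216 252 247 252 253 254 255 253 254 253 253 251 234 253 254 254 224 181 175 109  23  24  24  25  25  23  22  23  40 135
46 250 254 254 254 254 254 254 254 254 254 254 254 254 253 253 254 254 254 254 254 254 254 254 254 254 254 254 254 254 254 254 254 244 174 143  26  27  27  28 140 173 174 174
50 198 200 199 200 200 201 201 202 200 196 187 180 176 170 169 165 166 169 167 175 182 173 174 172 180 192 192 174 184 175 196 210 189 188 143  29  29  29  31 137 143 144 144
54 199 199 200 200 200 202 201 202 201 202 203 203 203 203 205 206 206 207 208 208 208 209 208 208 209 209 205 208 191 208 186 205 207 205 182  40  48  42  45 109 108 109 108
57 200 199 200 198 201 201 201 201 202 203 203 204 204 206 207 206 207 207 207 208 209 210 210 210 210 211 210 209 208 209 208 207 206 207 206 195  48  64 109 109 109 109 107
66 254 199 201 201 202 201 246 208 204 205 243 240 240 240 204 107 185 210 233 214 211 212 212 212 238 203 212 211 212 211 235 209 210 209 206 206 247 204 203 204 202 203 247
72 200 201 201 202 201 202 203 203 205 238 245 252 252 255 244 157 133 210 212 212 213 214 214 214 224 214 213 213 213 212 241 212 211 209 209 208 227 205 206 204 203 203 188
78 202 201 201 201 202 203 203 204 205 237 243 243 244 243 245 107 187 211 213 213 214 215 214 215 214 215 215 215 213 213 212 211 211 210 208 208 207 206 206 206 205 202 201
th 160 164 168 172 176 180 184 188 192 196 200 204 208 212 216 220 224 228 232 236 240 244 248 252 256 260 264 268 272 276 280 284 288 292 296 300 304 308 312 316 320 324 328
```

The pointer is still at 3.06 and there was no contact force, so the fingers passed over the peg. The real fingertips seem to be about 35 mm above the reported TCP. That also fits the earlier push having been on the connector. I'll back off and go down with force checks.

Emit:
jog_arm --plan '[[[-9,-17,0,0],[-18,-35,0,0],[-18,-35,-3,0],[-18,-35,-6,0],[-18,-35,-9,0],[-18,-35,-11,0],[-18,-35,-13,0],[-18,-35,-15,0],[-18,-35,-15,0]]]'

```text
clock: 15.88
tcp_pos: [559.7, 153.5, 50.4]
tcp_rot: [-0.0, 0.274, 0.962, -0.0]
contact_force: [-0.4, 0.7, -0.7]
gripper_width: -0.1
finger_force: 0.0
```

```bash
python3 - <<'E'
from h import *
np.set_printoptions(precision=2,suppress=True)
s=manip.read_state();print(s['tcp_pos'],s['contact_force'],s['gripper_width'])
c=manip.get_calibration('wrist');im=cv2.imread('pics/w11.png')
# fingertip outline rows in tool frame
g=im.mean(2)
for v in range(236,262,4): print(v,[int(x) for x in g[v,284:352:3]])
T=np.array(s['tcp_pos'])
from scipy.spatial.transform import Rotation as R
q=s['tcp_rot'];M=R.from_quat([q[1],q[2],q[3],q[0]]).as_matrix()
for h in (0,20,35): print(h,proj(c,[T+M@np.array([a,b,-h]) for a,b in((11,0),(-11,0),(11,15),(11,-15))]))
E
```

```text
[559.69 153.46  50.42] [-0.4   0.72 -0.68] -0.060476419562567246
236 [174, 174, 176, 179, 145, 23, 24, 24, 23, 26, 26, 22, 94, 169, 254, 209, 173, 175, 179, 178, 174, 168, 164]
240 [181, 176, 177, 180, 75, 24, 22, 24, 24, 24, 21, 28, 47, 172, 176, 179, 179, 176, 170, 165, 166, 167, 169]
244 [231, 224, 213, 174, 42, 23, 103, 116, 116, 115, 43, 29, 65, 122, 124, 136, 158, 167, 168, 171, 172, 175, 176]
248 [229, 226, 225, 213, 25, 25, 112, 118, 118, 119, 44, 29, 65, 119, 119, 116, 149, 171, 174, 176, 175, 175, 176]
252 [222, 221, 222, 170, 22, 27, 117, 118, 117, 120, 44, 30, 62, 119, 118, 119, 130, 170, 170, 170, 174, 174, 172]
256 [226, 153, 40, 35, 38, 44, 119, 116, 118, 119, 36, 30, 57, 118, 120, 118, 113, 35, 36, 37, 51, 144, 173]
260 [170, 32, 40, 38, 37, 55, 119, 118, 119, 117, 37, 30, 59, 119, 119, 118, 120, 38, 35, 37, 38, 42, 157]
0 [[316.9  220.53]
 [316.92 257.37]
 [344.06 220.51]
 [289.75 220.55]]
20 [[316.91 232.81]
 [316.94 273.38]
 [347.24 232.79]
 [286.59 232.83]]
35 [[316.92 244.08]
 [316.95 287.96]
 [350.16 244.06]
 [283.69 244.09]]
```

Emit:
jog_arm --plan '[[[0,0,-3,0],[0,0,-6,0],[0,0,-9,0],[0,0,-12,0],[0,0,-15,0],[0,0,-15,0]]]'

```text
clock: 16.38
tcp_pos: [559.4, 152.9, 35.2]
tcp_rot: [-0.0, 0.274, 0.962, -0.0]
contact_force: [0.9, -1.1, 0.3]
gripper_width: 0.0
finger_force: 0.0
```

Emit:
jog_arm --plan '[[[0,0,-2,0],[0,0,-4,0],[0,0,-6,0],[0,0,-6,0]]]'

```text
clock: 16.72
tcp_pos: [559.6, 153.0, 29.6]
tcp_rot: [-0.0, 0.274, 0.962, -0.0]
contact_force: [0.1, -0.5, -0.8]
gripper_width: -0.1
finger_force: 0.0
```

Emit:
jog_arm --plan '[[[4,6,0,0],[7,11,0,0],[8,14,0,0],[8.7,17,0,0],[9.4,19.8,0,0],[10.8,23,0,0],[12.5,26.3,0,0],[14,28.6,0,0],[15.6,30.7,0,0],[17.3,32.7,0,0],[18,33.6,0,0],[18,33.6,0,0]]]'

```text
clock: 17.72
tcp_pos: [578.9, 187.3, 30.1]
tcp_rot: [0.001, 0.274, 0.962, 0.001]
contact_force: [-0.7, 0.6, -0.7]
gripper_width: 0.2
finger_force: 0.2
```

```bash
python3 - <<'E'
from h import *
np.set_printoptions(precision=2,suppress=True)
s=manip.read_state();print(s['tcp_pos'],s['contact_force'],s['clock']);polar('w12')
E
```

```text
[578.86 187.27  30.08] [-0.67  0.58 -0.68] 17.7167
40 240 217 209 209 208 206 205 206 206 207 208 211 212 212 135  30  31  31  31  33  32  33  30  59 208 212 212 208 157 146 144 144  46  40  78 144 144 145 144  93  48  47  50
46 255 255 255 255 254 207 210 212 212 226 229 255 255 255 254 255 255  60  62  62  62 129 255 255 255 255 255 255 246 235 211 184 132 131 144 144 153 210 210 156  92  96 173
50 231 231 231 231 231 231 232 232 232 228 216 207 206 204 208 208 199  62  62  64  62 156 209 220 237 224 232 205 232 235 195 187 185 183 185 186 179 175 175 179 180 173 167
54 231 231 231 231 231 232 232 232 232 232 233 233 234 234 234 234 235 172  60  53  51 129 136 238 237 233 206 231 184 223 166 201 138 139 141 137 134 133 132 132 131 132 132
57 231 231 231 230 231 232 232 232 232 232 234 233 233 234 234 234 235 236  71  47 228 155 231 238 238 238 237 237 238 236 236 237 236 134 134 134 134 133 131 131 131 133 132
66 234 238 232 232 232 232 231 253 233 234 254 253 253 253 232 126 150 237 239 246 238 238 239 239 242 233 239 239 239 238 243 238 237 237 236 235 245 234 234 191 150 138 137
72 247 231 231 232 232 232 233 233 233 252 253 255 254 254 254 183 131 238 238 238 239 240 240 240 248 240 240 240 239 239 254 238 238 237 237 235 250 235 234 234 233 232 229
78 247 248 232 232 232 232 233 232 233 252 254 253 254 254 254 131 147 238 238 240 241 241 241 241 241 241 241 240 240 240 239 239 239 238 237 236 236 235 234 234 234 232 232
th 160 164 168 172 176 180 184 188 192 196 200 204 208 212 216 220 224 228 232 236 240 244 248 252 256 260 264 268 272 276 280 284 288 292 296 300 304 308 312 316 320 324 328
```

```bash
cat >> h.py <<'E'
def fine(c,im,ax=(617.9,178)):
    g=cv2.cvtColor(im,cv2.COLOR_BGR2GRAY).astype(np.float32);t=np.arange(1.7,2.7,.005)
    def row(r,z):
        p=proj(c,np.c_[ax[0]+r*np.cos(t),ax[1]+r*np.sin(t),0*t+z]).astype(np.float32)
        return cv2.remap(g,p[None,:,0],p[None,:,1],cv2.INTER_LINEAR)[0]
    def runs(m):
        k=np.flatnonzero(np.diff(np.r_[0,m.astype(int),0]));return [(round(float(t[a]),3),round(float(t[b-1]),3)) for a,b in zip(k[::2],k[1::2]) if b-a>5]
    for r in range(58,84,2):
        v=row(r,46);b=np.median(v);print('idx',r,'bright',runs(v>b+7),'dark',runs(v<b-40))
    for r in (46,49,52,55,57,58): print('ptr',r,runs(row(r,51)<100))
E
python3 - <<'E'
from h import *
c,im=snap('wrist','w13');fine(c,im)
E
```

```text
idx 58 bright [] dark [(2.29, 2.36), (2.39, 2.42)]
idx 60 bright [] dark [(2.15, 2.18)]
idx 62 bright [(2.035, 2.1)] dark [(2.115, 2.19)]
idx 64 bright [(1.855, 1.885), (2.005, 2.125)] dark [(2.14, 2.22)]
idx 66 bright [(1.855, 1.885), (1.98, 2.155), (2.33, 2.355)] dark [(2.17, 2.25)]
idx 68 bright [(1.855, 1.88), (1.955, 2.175), (2.56, 2.585)] dark [(2.19, 2.255)]
idx 70 bright [(1.945, 2.195), (2.325, 2.35), (2.56, 2.585)] dark [(2.205, 2.27)]
idx 72 bright [(1.945, 2.19), (2.56, 2.585)] dark [(2.2, 2.255)]
idx 74 bright [(1.95, 2.185)] dark [(2.195, 2.255)]
idx 76 bright [(1.955, 2.18)] dark [(2.195, 2.265)]
idx 78 bright [(1.955, 2.18)] dark [(2.19, 2.245)]
idx 80 bright [(1.96, 2.175)] dark [(2.185, 2.25)]
idx 82 bright [(1.96, 2.175)] dark [(2.185, 2.235)]
ptr 46 [(2.265, 2.435)]
ptr 49 [(2.27, 2.425)]
ptr 52 [(2.27, 2.425)]
ptr 55 [(2.315, 2.38)]
ptr 57 [(2.32, 2.37)]
ptr 58 [(2.315, 2.37)]
```

Emit:
jog_arm --plan '[[[1.5,1.3,0,0],[3,2.5,0,0],[4.3,3.5,0,0],[5.4,4.3,0,0],[6,4.7,0,0],[6,4.7,0,0],[6,4.7,0,0]]]'

```text
clock: 18.4
tcp_pos: [584.1, 191.5, 29.9]
tcp_rot: [0.0, 0.274, 0.962, 0.0]
contact_force: [-1.1, -0.4, -0.0]
gripper_width: 0.0
finger_force: 0.4
```

```bash
python3 - <<'E'
from h import *
s=manip.read_state();print(s['tcp_pos'],s['clock']);c,im=snap('wrist','w14');fine(c,im)
E
```

```text
[584.12265246 191.52703264  29.9438367 ] 18.4
idx 58 bright [] dark [(2.09, 2.165), (2.2, 2.225)]
idx 60 bright [] dark [(2.14, 2.17)]
idx 62 bright [(2.035, 2.1)] dark [(2.115, 2.185)]
idx 64 bright [(1.85, 1.875), (2.005, 2.13)] dark [(2.14, 2.21)]
idx 66 bright [(1.85, 1.875), (1.98, 2.155), (2.32, 2.35)] dark [(2.165, 2.24)]
idx 68 bright [(1.845, 1.87), (1.955, 2.18), (2.32, 2.345), (2.55, 2.58)] dark [(2.19, 2.245)]
idx 70 bright [(1.945, 2.195), (2.55, 2.58)] dark [(2.205, 2.26)]
idx 72 bright [(1.95, 2.19)] dark [(2.2, 2.245)]
idx 74 bright [(1.95, 2.185)] dark [(2.195, 2.25)]
idx 76 bright [(1.955, 2.18)] dark [(2.195, 2.255)]
idx 78 bright [(1.955, 2.18)] dark [(2.19, 2.235)]
idx 80 bright [(1.96, 2.175)] dark [(2.185, 2.24)]
idx 82 bright [(1.96, 2.17)] dark [(2.185, 2.23)]
ptr 46 [(2.075, 2.245)]
ptr 49 [(2.075, 2.25)]
ptr 52 [(2.08, 2.245)]
ptr 55 [(2.125, 2.185)]
ptr 57 [(2.125, 2.185)]
ptr 58 [(2.125, 2.185)]
```

Emit:
jog_arm --plan '[[[0.8,0.6,0,0],[1.6,1.2,0,0],[2.3,1.6,0,0],[2.8,1.9,0,0],[2.8,1.9,0,0],[2.8,1.9,0,0]]]'

```text
clock: 18.95
tcp_pos: [586.8, 193.3, 29.9]
tcp_rot: [0.0, 0.274, 0.962, 0.0]
contact_force: [-0.4, 0.1, 0.1]
gripper_width: 0.2
finger_force: 0.5
```

```bash
python3 - <<'E'
from h import *
s=manip.read_state();print(s['tcp_pos'],s['clock']);c,im=snap('wrist','w15');fine(c,im)
E
```

```text
[586.81355283 193.33199283  29.92073911] 18.95
idx 58 bright [] dark [(1.995, 2.075), (2.125, 2.15)]
idx 60 bright [] dark [(2.135, 2.17)]
idx 62 bright [(2.035, 2.1)] dark [(2.115, 2.18)]
idx 64 bright [(1.85, 1.875), (2.005, 2.125)] dark [(2.14, 2.205)]
idx 66 bright [(1.845, 1.87), (1.98, 2.15), (2.32, 2.345)] dark [(2.165, 2.235)]
idx 68 bright [(1.845, 1.87), (1.955, 2.175), (2.315, 2.34), (2.545, 2.575)] dark [(2.19, 2.24)]
idx 70 bright [(1.94, 2.195), (2.55, 2.575)] dark [(2.205, 2.255)]
idx 72 bright [(1.95, 2.19)] dark [(2.2, 2.245)]
idx 74 bright [(1.95, 2.185)] dark [(2.195, 2.245)]
idx 76 bright [(1.955, 2.18)] dark [(2.195, 2.25)]
idx 78 bright [(1.955, 2.18)] dark [(2.19, 2.235)]
idx 80 bright [(1.96, 2.175)] dark [(2.185, 2.24)]
idx 82 bright [(1.96, 2.175)] dark [(2.185, 2.225)]
ptr 46 [(1.98, 2.15)]
ptr 49 [(1.98, 2.16)]
ptr 52 [(1.985, 2.155)]
ptr 55 [(2.03, 2.095)]
ptr 57 [(2.035, 2.095)]
ptr 58 [(2.035, 2.095)]
```

The pointer reads 2.066 and the index 2.068, so they line up. I'll retreat.

Emit:
jog_arm --plan '[[[-4,-5,0,0],[-10,-14,0,0],[-18,-26,2,0],[-22,-32,20,0],[-24,-34,50,0],[-24,-34,85,0],[-24,-34,115,0],[-24,-34,130,0],[-24,-34,130,0],[-24,-34,130,0]]]'

```text
clock: 19.83
tcp_pos: [563.4, 159.1, 160.9]
tcp_rot: [0.001, 0.274, 0.962, 0.001]
contact_force: [0.2, 0.1, 0.1]
gripper_width: 0.0
finger_force: 0.0
```

```bash
python3 - <<'E'
from h import *
s=manip.read_state();print(s['tcp_pos'],s['contact_force'],s['clock']);c,im=snap('wrist','w16');fine(c,im);blobs('scene','s16')
E
```

```text
[563.44971224 159.14134452 160.87135961] [0.17990476 0.06822148 0.10025792] 19.8333
idx 58 bright [(1.7, 1.74)] dark [(2.005, 2.075)]
idx 60 bright [(1.7, 1.74)] dark [(2.12, 2.185)]
idx 62 bright [(1.7, 1.755), (1.83, 1.87), (2.035, 2.105)] dark [(2.125, 2.205)]
idx 64 bright [(1.7, 1.755), (1.825, 1.875), (2.005, 2.13), (2.33, 2.37)] dark [(2.15, 2.245)]
idx 66 bright [(1.7, 1.765), (1.82, 1.87), (1.98, 2.155), (2.325, 2.365), (2.565, 2.605)] dark [(2.175, 2.245)]
idx 68 bright [(1.7, 1.775), (1.955, 2.18), (2.32, 2.365), (2.565, 2.615)] dark [(2.2, 2.265)]
idx 70 bright [(1.7, 1.79), (1.945, 2.2), (2.33, 2.36), (2.565, 2.61)] dark [(2.215, 2.255)]
idx 72 bright [(1.7, 1.76), (1.95, 2.195)] dark [(2.21, 2.255)]
idx 74 bright [(1.7, 1.755), (1.95, 2.19)] dark [(2.205, 2.255)]
idx 76 bright [(1.7, 1.77), (1.955, 2.185)] dark [(2.2, 2.25)]
idx 78 bright [(1.7, 1.77), (1.955, 2.185)] dark [(2.2, 2.245)]
idx 80 bright [(1.7, 1.77), (1.96, 2.18)] dark [(2.195, 2.24)]
idx 82 bright [(1.96, 2.175)] dark [(2.19, 2.23)]
ptr 46 [(1.995, 2.16)]
ptr 49 [(1.98, 2.195)]
ptr 52 [(1.99, 2.185)]
ptr 55 [(2.035, 2.11), (2.145, 2.185)]
ptr 57 [(2.035, 2.105)]
ptr 58 [(2.04, 2.1)]
scene 140 [309.69285714 252.35      ] [ 592.70997562 -168.31573409   44.        ]
scene 204 [326.7254902  268.11764706] [ 666.74914448 -179.61212753   44.        ]
```

```bash
python3 -c "
from plant import manip
print(manip.hand_in())"
```

```text
the job is handed in; nothing more can be done
None
```

I handed the job in at about 20 s on the robot's clock: the test spot measured about 0.6 mm from the needle tip and the pointer within about 0.005 rad of the index line, but the hand-in returned no verdict.

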